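# Press the lid home on a spice tin

### The arm

A 6-joint arm with a two-finger parallel gripper is mounted at the origin on the work surface. World frame = base frame: x ahead of the robot, y to its left, z up, the work surface at z = 0. Lengths are in m, angles in rad, forces in N, time in s.
With the tool pointing down it reaches from about 0.25 to 0.775 m from the base axis. Payload 4 kg.
Tool frame: the origin (TCP) lies on the centre line of the jaws, within the pads' length; the fingertips stand ctrl.finger_overhang ahead of it and the grasp point (between the pads) is the TCP (ctrl.finger_overhang is the distance from the TCP to the fingertips, in m); z points along the fingers, y is the line along which they close (so a half turn about z gives the same grasp; the last joint's range is limited). The gripper opens to 94 mm and grips with 3 to 60 N. Pads are 16 mm wide; open, the fingers measure 119 mm over their backs; the gripper's body (75 mm by 177 mm) begins 78 mm behind the grasp point.
Start: joints at [1.031, 0.087, 1.371, -0, 1.684, -0.103], TCP at [0.233, 0.498, 0.195] pointing down, gripper open.
Joint ranges: [-3.1, 3.1], [-0.76, 2.03], [0.27, 2.55], [-1.08, 4.22], [0.17, 2.65], [-2.57, 2.57]. Speed limits (rad/s): [2.79, 2.79, 3.14, 3.14, 3.14, 3.14].

### API

Orientations are given as a rotation vector (axis times angle).
In Python, from plant import observe, optics, ctrl, finder gives the robot as it stands.
- The arm moves only by the tool servo_tool, never from a script. Its argument "deltas" is a list of rows, each a list of 6 numbers: the shift along the tool's x, y, z in m, then the turn, a rotation vector about the tool's x, y, z in rad. In form: [[tx, ty, tz, wx, wy, wz], ...]. A call has 1 to 12 rows; each row is the pose to reach, as a shift and turn from the pose commanded when the call began, along the tool's axes at that moment; what a row does not reach only later rows make up. A row lasts 1/12 s, in which the tool goes at most 41.7 mm and 7.16 degrees, less where a joint would pass 70% of its speed; a pose out of reach is approached as far as the arm can. A call with a gripper value outside its range is refused whole. "grip" is the closure, from 0 (fully open) to 1 (shut), set as the call begins (left out, the last holds). The fingers move at their own pace and stop on an object; "newtons" is the grip in N (left out, the last holds). Time passes only in rows, so rows that repeat a pose let the fingers close. It gives the time, the measured TCP pose, the force, the opening and the grip force at its end, in the units of the state.
- observe(): the state, without advancing time (a new reading comes with each control period).
- optics.grab_frame(name): name is "scene" or "top" or "wrist"; returns the picture (420x560x3 uint8, red, green, blue); there is no depth.
- optics.calibration(name): a dict with "fx", "fy", "cx", "cy" (pixels), "position" and "attitude" of the camera in the world. Camera axes: x right, y down, z forward; pixel columns grow to the right and rows downward; lengths in m; the calibration is good to about 2 mm. A picture is of the moment at which its call begins: read the wrist's pose just before it. calibration takes no time and is no camera call; for the wrist camera it gives the pose at the moment of the call.
- ctrl.job_done(): hands the job in; it is judged then, once.
Trained networks look in the newest picture that a camera, given by its name, has taken for a name from the list of things; names that differ only in an ending like _2 or _b are one class to them, and where a whole thing is asked for, a point or a joint stands for the part that bears it (a point fixed in the world has none). Each returns a list of dicts, best first, with "confidence" (0 to 1); they miss things now and then, are a little off and sometimes report something else, mostly with a low value. They report only what shows in the picture. A call takes as long as a camera call.
- finder.spot_in(camera, target): "bbox" ([centre column, centre row, width, height] in pixels, round what is visible of it).
- finder.outline_of(camera, target): "region" (420x560 bool, what is visible of it) and "bbox" ([centre column, centre row, width, height] in pixels, round what is visible of it).
The state is a dict: "time": time; "qpos": joint angles; "joint_vel": joint speeds; "joint_efforts": joint torques, N m; "position": TCP position; "eef_rot": TCP orientation; "ft_force": force on the tool from outside, world axes, zero at the start; "ft_torque": the same for the moment, N m; "opening": finger opening in m; "finger_force": force on a finger pad.
Only numpy, scipy, OpenCV 4.12 (cv2) and the standard library are available. Lean on these libraries where they do the work, as an engineer would, in place of code of your own. Each camera call takes 0.05 s, during which the arm holds its last target. There are 200 camera calls.

### The job

Slide the carriage with the tin all the way in under the screw press, then turn the press's knob clockwise until the tin's lid is driven fully home and the foot bears on it with a firm load of about 30 N, and never so hard as to crush the tin. Then turn the knob back until the press's foot stands clear of the lid, and let go. Let your hand travel up or down with the knob as it turns instead of pushing or pulling on it, keep your hand off the tin, and leave the other goods where they are.

Things in the scene. Friction and masses are not known exactly. Their poses are not given: they have to be found in the camera images.
- press: the lid press, fixed to the table: a wooden board 18 mm thick (270 mm along its x, 220 mm along its y) with a grey iron column at its -x side (centre 88 mm from the screw's axis) and an arm over the middle whose top is 160 mm above the table (a low collar of 32 mm diameter on it reaches 166 mm). Origin: on the screw's axis at table height; z up along the screw; the carriage slides along its y
- carriage (a joint): how far the aluminium carriage is drawn out along the press's +y, m; 0 is fully in (stop), 0.10 fully out; it drags with about 3 N. At 0 the tin stands under the foot
- carriage_handle (a point): centre of the top of the carriage's upright black handle pin (16 mm diameter, free height 40 mm, its top 74 mm above the table), 115 mm to the press's +y from the tin's axis
- screw: the press's upright screw with all it carries; origin on its axis at the underside of the knob. The foot at its lower end is a steel disc, 32 mm diameter, 8 mm thick, on a stiff spring that yields 1 mm per 15 N; the foot's underside is locked 89 to 95 mm below this origin, differently each time. A load on the foot adds 0.0048 N m per N to the knob's torque while screwing down (30 N: 0.143 N m); at rest drag of either sign remains
- knob: round black fluted knob on top of the screw, 42 mm diameter, 30 mm tall; origin at the centre of its underside, 196 mm above the table with the screw fully up, 174 mm fully down. Turned clockwise seen from above it goes down with the screw 30 mm per full turn (4.77 mm per rad), the other way up as much. Drags with 0.1 N m, so stays where left unless the foot bears over 20 N. Its sprung sleeve gives 1 mm per 2.5 N of push or pull along the axis; over 3 mm harms it
- tin: metal tin, 60 mm diameter, with a push-on brass lid (63 mm diameter); stands loose in the low nest of the carriage, 30 mm above the table; origin at the centre of its underside. The lid starts 3 to 6 mm proud, slides down under about 12 N and then meets a hard stop. A load from the foot over 45 N crushes the tin
- lid_top (a point): centre of the top of the tin's lid, 62 mm above the tin's origin when the lid is fully home
- spare_tin: small closed metal tin, 46 mm wide, 42 mm tall, standing on the press's board; a bystander; origin at the centre of its underside
- jar_tall: tall spice jar, 76 mm wide, 150 mm tall; a bystander; origin at the centre of its underside
- jar_short: short spice jar, 84 mm wide, 105 mm tall; a bystander; origin at the centre of its underside
- carton: cardboard carton 70 x 110 x 45 mm; a bystander; origin at the centre of its underside
- packet_block: hard-packed packet 100 x 70 x 35 mm; a bystander; origin at the centre of its underside
- bowl: open brass bowl, 110 mm wide, 40 mm tall; a bystander; origin at the centre of its underside
- weight: brass scale weight, 44 mm wide, 48 mm tall; a bystander; origin at the centre of its underside

How it is judged:
On the way, in this order (a step that is already met when the one before it is completed fails the run):
1. the carriage is fully in under the press (value of joint carriage below 0.002 m), for 0.2 s.
2. the lid is fully home and the foot bears on it with more than 20 N (z of lid_top in the frame of tin below 0.063 m and contact force between screw and tin above 20 N), for 0.2 s.
At the end, for the whole second after the job is handed in: the carriage is within 3 mm of its stop, the lid within 1 mm of home, the tin upright, the press's foot off the lid (no load on it), the screw at rest (value of joint carriage below 0.003 m and z of lid_top in the frame of tin below 0.063 m and contact force between screw and tin below 0.2 N and linear speed of screw below 0.002 m/s and angle between tin's own z axis and vertical below 0.05 rad); the robot touches nothing.
It fails at once if the foot presses the tin with more than 45 N (contact force between screw and tin above 45 N).
It fails at once if the knob is pushed or pulled more than 3 mm along its axis on its sprung sleeve (z of knob in the frame of screw above 0.003 m or z of knob in the frame of screw below -0.003 m).
It fails at once if the robot touches the tin (contact force between the arm and tin above 1 N).
It fails at once if the robot touches the tin with its fingers (contact force between the fingers and tin above 1 N).
It fails at once if one of the other goods is moved by more than 20 mm (distance of any of spare_tin, jar_tall, jar_short, carton, packet_block, bowl, weight from where it was at the start of the episode above 0.02 m).
It also fails if it takes over 72 s, if anything falls off the work surface, if the arm or the gripper's body presses on something with over 40 N, if the wrist force passes 120 N, or if a joint passes its speed limit or range.

## Working session

There is one attempt and no reset: what is moved stays moved. The work goes in short steps, Python scripts to look and compute and a tool call to move; the robot and the scene stay as the last step left them, time stands still between calls to the robot, and variables do not carry over. Pictures are saved under pics/ and viewed, at most 10 in all, crops included, and the job is handed in when it is done.

Besides the shell and the picture viewer there is one more tool, called after "Emit:" by a JSON object that holds its "method" and its "body", one argument or row to a line. servo_tool: Moves the arm, as the interface text tells. Its arguments: {"type":"object","properties":{"deltas":{"type":"array"},"grip":{"type":"number"},"newtons":{"type":"number"}},"required":["deltas"]}

```bash
mkdir -p pics
python3 - <<'E'
from plant import observe, optics, ctrl, finder
import cv2,numpy as np
s=observe();print({k:np.round(v,3) for k,v in s.items()},ctrl.finger_overhang)
for n in("scene","top"):
    im=optics.grab_frame(n);cv2.imwrite(f"pics/{n}.png",im[:,:,::-1])
    print(n,optics.calibration(n))
    for t in("press","knob","carriage_handle","tin","lid_top","spare_tin"):
        r=finder.spot_in(n,t)
        print(t,[(np.round(d["bbox"]).tolist(),round(d["confidence"],2)) for d in r[:2]])
E
```

```text
{'time': np.float64(0.0), 'qpos': array([ 1.031,  0.088,  1.372,  0.   ,  1.684, -0.103]), 'joint_vel': array([ 0.001, -0.001,  0.   , -0.   , -0.001, -0.   ]), 'joint_efforts': array([-1.0000e-03, -3.4019e+01, -3.0243e+01,  7.2000e-02,  3.3000e-02,
       -0.0000e+00]), 'position': array([0.232, 0.498, 0.194]), 'eef_rot': array([-6.800e-01, -3.066e+00,  3.000e-03]), 'ft_force': array([ 0.755, -0.337, -0.216]), 'ft_torque': array([ 0.01 ,  0.005, -0.04 ]), 'finger_force': np.float64(0.0), 'opening': np.float64(0.094)} 0.019
scene {'fx': 537.7251538685869, 'fy': 537.7251538685869, 'cx': 278.00049441333977, 'cy': 208.48432250867353, 'position': array([1.07165033, 0.61778759, 1.18249677]), 'attitude': array([-1.00159429, -2.57277178,  0.88271724])}
press [([238.0, 245.0, 127.0, 127.0], 0.76)]
knob [([235.0, 190.0, 18.0, 22.0], 0.64)]
carriage_handle [([262.0, 278.0, 57.0, 59.0], 0.73)]
tin [([254.0, 248.0, 22.0, 35.0], 0.75)]
lid_top [([251.0, 242.0, 22.0, 26.0], 0.81)]
spare_tin [([203.0, 252.0, 21.0, 25.0], 0.77)]
top {'fx': 495.65555323619327, 'fy': 495.65555323619327, 'cx': 277.0744554338625, 'cy': 206.92345438950804, 'position': array([0.35922055, 0.01213813, 1.38543461]), 'attitude': array([-2.13529487,  2.15183488, -0.12785734])}
press [([286.0, 182.0, 120.0, 111.0], 0.66)]
knob [([310.0, 180.0, 23.0, 16.0], 0.71)]
carriage_handle [([263.0, 184.0, 70.0, 44.0], 0.57)]
tin [([279.0, 181.0, 24.0, 26.0], 0.85)]
lid_top [([280.0, 179.0, 23.0, 24.0], 0.86)]
spare_tin [([311.0, 149.0, 22.0, 20.0], 0.83)]
```

Run:
```python
import cv2
a=cv2.imread("pics/top.png");b=cv2.imread("pics/scene.png")
c=cv2.hconcat([cv2.resize(a[100:260,200:360],(400,400),interpolation=2),cv2.resize(b[160:320,150:310],(400,400),interpolation=2)])
cv2.imwrite("pics/c.png",c)
```

```text
(no output)
```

View pics/c.png

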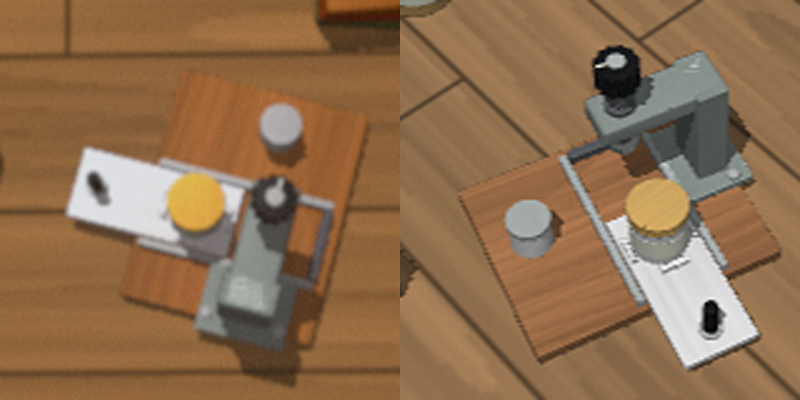

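View pics/top.png

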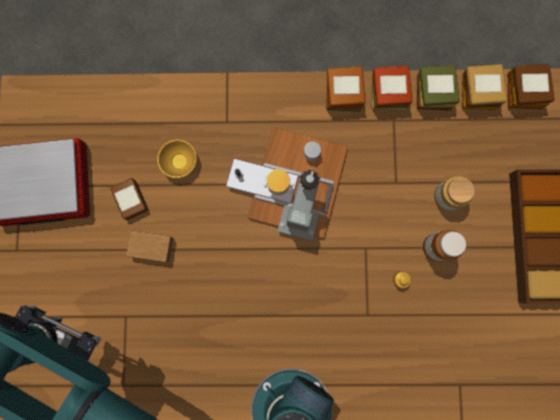

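The top view shows the press at about (286,182). The handle pin is near (238,173), the lid near (279,181) and the knob top near (310,177). The carriage is drawn out to the left (world +y).

```bash
cat > h.py <<'E'
import numpy as np
from scipy.spatial.transform import Rotation as R
from plant import observe, optics, ctrl, finder
def ray(c,u,v,z):
    d=R.from_rotvec(c["attitude"]).apply([(u-c["cx"])/c["fx"],(v-c["cy"])/c["fy"],1]);p=c["position"]
    return p+d*(z-p[2])/d[2]
def proj(c,P):
    q=R.from_rotvec(c["attitude"]).inv().apply(np.array(P)-c["position"]);return c["fx"]*q[0]/q[2]+c["cx"],c["fy"]*q[1]/q[2]+c["cy"]
def todelta(P,rv,s=None):
    """shift/turn in present tool frame to reach P, rv"""
    s=s or observe();r=R.from_rotvec(s["eef_rot"])
    return np.round(r.inv().apply(np.array(P)-s["position"]),4),np.round((r.inv()*R.from_rotvec(rv)).as_rotvec(),4)
E
python3 - <<'E'
from h import *
t=optics.calibration("top");s=optics.calibration("scene")
for n,z,a,b in(("knob",.226,(310,176.8),(150+615*.4,160+60*.4)),("lid",.0965,(278.8,180.8),(150+659*.4-160,160+206*.4)),("handle",.074,(238,172),(150+(712-400)*.4,160+303*.4))):
    if n=="knob": b=(150+215*.4,160+60*.4)
    print(n,ray(t,*a,z),ray(s,*b,z))
print(R.from_rotvec(observe()["eef_rot"]).as_matrix().round(3))
c=optics.calibration("wrist");st=observe();r=R.from_rotvec(st["eef_rot"]);print(r.inv().apply(c["position"]-st["position"]),(r.inv()*R.from_rotvec(c["attitude"])).as_matrix().round(3),c["fx"])
E
```

```text
knob [ 0.58902153 -0.04809686  0.226     ] [ 0.58384535 -0.04766075  0.226     ]
lid [0.60474589 0.02774079 0.0965    ] [0.60660386 0.03529133 0.0965    ]
handle [0.63426517 0.13801871 0.074     ] [0.63292413 0.14081026 0.074     ]
[[-0.906  0.423  0.   ]
 [ 0.423  0.906  0.   ]
 [-0.     0.    -1.   ]]
[ 0.07007473 -0.00075927 -0.19073539] [[ 0.001 -0.97  -0.242]
 [ 1.     0.001  0.   ]
 [ 0.    -0.242  0.97 ]] 377.614510395264
```

Run:
```python
from h import *
M=np.array([[-.243,.970,0],[-.970,-.243,0],[0,0,-1]]).T
M=np.column_stack([[-.243,-.970,0],[.970*-1,.243,0],[0,0,-1]])
for sg in(1,-1):
    y=sg*np.array([.970,-.243,0]);z=np.array([0,0,-1.]);x=np.cross(y,z)
    print(sg,x,todelta([.645,.182,.14],R.from_matrix(np.column_stack([x,y,z])).as_rotvec()))
```

```text
1 [0.243 0.97  0.   ] (array([-0.5074, -0.1123,  0.0549]), array([ 1.0000e-04, -1.0000e-04,  1.3795e+00]))
-1 [-0.243 -0.97  -0.   ] (array([-0.5074, -0.1123,  0.0549]), array([ 1.0000e-04,  1.0000e-04, -1.7621e+00]))
```

Emit:
{"method": "servo_tool", "body": {
  "deltas": [
    [-0.04, -0.009, 0, 0, 0, 0.11],
    [-0.08, -0.018, 0, 0, 0, 0.22],
    [-0.12, -0.027, 0.01, 0, 0, 0.33],
    [-0.16, -0.035, 0.02, 0, 0, 0.44],
    [-0.2, -0.044, 0.02, 0, 0, 0.55],
    [-0.24, -0.053, 0.03, 0, 0, 0.66],
    [-0.28, -0.062, 0.03, 0, 0, 0.77],
    [-0.32, -0.071, 0.04, 0, 0, 0.88],
    [-0.36, -0.08, 0.04, 0, 0, 1.0],
    [-0.4, -0.089, 0.05, 0, 0, 1.12],
    [-0.44, -0.097, 0.05, 0, 0, 1.24],
    [-0.48, -0.106, 0.055, 0, 0, 1.38]
  ],
  "grip": 1,
  "newtons": 10
}}

```text
time: 1.7
position: [0.6244, 0.1978, 0.1402]
eef_rot: [2.469, 1.943, 0.002]
ft_force: [0.3, 1.4, 0.4]
opening: 0.0176
finger_force: 0.0
```

Emit:
{"method": "servo_tool", "body": {
  "deltas": [
    [-0.012, 0.0, 0, 0, 0, 0],
    [-0.012, 0.0, 0, 0, 0, 0],
    [-0.012, 0, 0, 0, 0, 0]
  ]
}}

```text
time: 1.95
position: [0.6196, 0.1876, 0.1398]
eef_rot: [-2.462, -1.95, 0.0]
ft_force: [-0.2, -0.5, 0.7]
opening: 0.001
finger_force: 0.0
```

Run:
```python
from h import *
import cv2
s=observe();print(s["position"],s["eef_rot"],s["opening"],s["qpos"].round(2))
c=optics.calibration("wrist");im=optics.grab_frame("wrist");cv2.imwrite("pics/w1.png",im[:,:,::-1])
for n in("carriage_handle","knob","lid_top"):
    print(n,[(np.round(d["bbox"]).tolist(),round(d["confidence"],2)) for d in finder.spot_in("wrist",n)[:2]])
print(proj(c,[.6335,.1395,.074]),proj(c,[.587,-.048,.226]))
```

```text
[0.6196065  0.18755108 0.13978435] [-2.46163029e+00 -1.94992341e+00  2.44230146e-04] 0.001009922440457858 [0.21 0.32 1.21 0.   1.62 0.44]
carriage_handle [([314.0, 253.0, 99.0, 65.0], 0.94)]
knob []
lid_top [([283.0, 403.0, 12.0, 25.0], 0.69)]
(np.float64(313.65418785021734), np.float64(275.07803267289046)) (np.float64(327.1698565272823), np.float64(794.8675141411405))
```

View pics/w1.png

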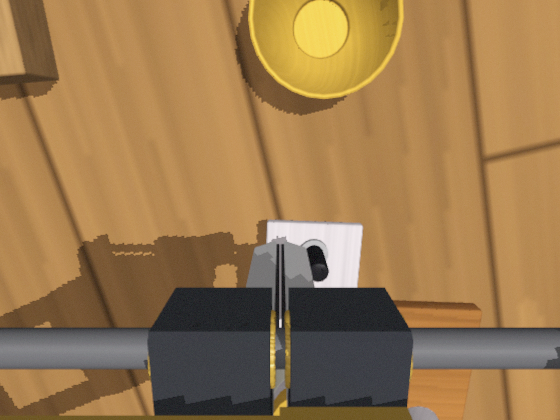

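The pin top is at about (320,272) and its base at (313,245), a few mm to press +x of my prediction. The bowl is clear. I'll shift sideways, lower, and push.

Emit:
{"method": "servo_tool", "body": {
  "deltas": [
    [-0.003, 0.0276, 0, 0, 0, 0],
    [-0.003, 0.0276, 0.03, 0, 0, 0],
    [-0.003, 0.0276, 0.06, 0, 0, 0],
    [-0.003, 0.0276, 0.076, 0, 0, 0],
    [-0.003, 0.0276, 0.076, 0, 0, 0],
    [-0.01, 0.0276, 0.076, 0, 0, 0],
    [-0.02, 0.0276, 0.076, 0, 0, 0],
    [-0.03, 0.0276, 0.076, 0, 0, 0],
    [-0.035, 0.0276, 0.076, 0, 0, 0],
    [-0.04, 0.0276, 0.076, 0, 0, 0],
    [-0.045, 0.0276, 0.076, 0, 0, 0],
    [-0.05, 0.0276, 0.076, 0, 0, 0]
  ]
}}

```text
time: 3.15
position: [0.6356, 0.1319, 0.0646]
eef_rot: [2.463, 1.95, 0.002]
ft_force: [0.3, 0.5, 0.1]
opening: 0.0003
finger_force: 0.0
```

Emit:
{"method": "servo_tool", "body": {
  "deltas": [
    [-0.005, 0, 0, 0, 0, 0],
    [-0.01, 0, 0, 0, 0, 0],
    [-0.015, 0, 0, 0, 0, 0],
    [-0.02, 0, 0, 0, 0, 0],
    [-0.025, 0, 0, 0, 0, 0],
    [-0.03, 0, 0, 0, 0, 0],
    [-0.034, 0, 0, 0, 0, 0],
    [-0.037, 0, 0, 0, 0, 0],
    [-0.039, 0, 0, 0, 0, 0],
    [-0.041, 0, 0, 0, 0, 0]
  ]
}}

```text
time: 3.98
position: [0.626, 0.0925, 0.0639]
eef_rot: [-2.463, -1.951, -0.0]
ft_force: [-0.2, -0.3, -0.5]
opening: 0.0003
finger_force: 0.0
```

Run:
```python
from h import *
import cv2
ims=[]
for n in("top","scene","wrist"):
    im=optics.grab_frame(n)[:,:,::-1];print(n,[(np.round(d["bbox"]).tolist(),round(d["confidence"],2)) for d in finder.spot_in(n,"carriage_handle")[:2]])
    a={"top":im[110:230,220:340],"scene":im[170:290,190:310],"wrist":im[130:410,140:420]}[n]
    ims.append(cv2.resize(a,(266,400) if 0 else (266,266),interpolation=2))
cv2.imwrite("pics/d.png",cv2.hconcat(ims))
```

```text
top [([264.0, 188.0, 71.0, 30.0], 0.95), ([129.0, 200.0, 40.0, 40.0], 0.42)]
scene [([266.0, 284.0, 52.0, 47.0], 0.82)]
wrist [([280.0, 196.0, 137.0, 183.0], 0.63)]
```

View pics/d.png

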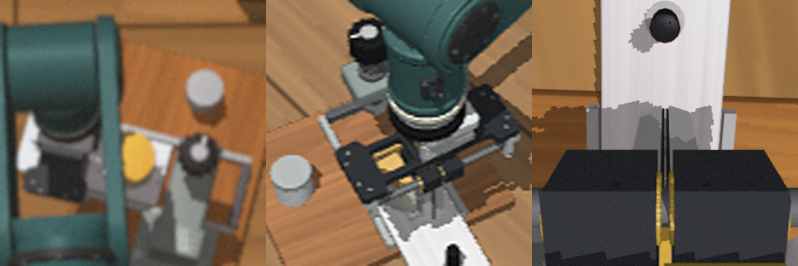

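Run:
```python
from h import *
c=optics.calibration("wrist");s=observe();print(s["position"],s["time"],c["position"])
print(ray(c,280,156,.074), proj(c,s["position"]+[0,0,-.019]),proj(c,[.6335,.1395,.074]))
t=optics.calibration("top");sc=optics.calibration("scene")
print(ray(sc,190+(453-266)*120/266,170+248*120/266,.074), ray(sc,190+(400-266)*120/266,170+155*120/266,.0965), ray(t,220+142*120/266,110+158*120/266,.0965))
```

```text
[0.62610747 0.09289475 0.0638931 ] 4.2833 [0.64187723 0.16044714 0.25460532]
[0.63764092 0.14238974 0.074     ] (np.float64(280.08303325385634), np.float64(238.4051661776524)) (np.float64(272.94709680349035), np.float64(163.89425877536675))
[0.63493519 0.14147048 0.074     ] [0.60747729 0.02455468 0.0965    ] [0.60332513 0.01384726 0.0965    ]
```

The pin hasn't moved: it's still at about (0.637, 0.142), and the fingers ended up on the tin side of it. I'll lift, go over the pin, and grip it instead.

Emit:
{"method": "servo_tool", "body": {
  "deltas": [
    [0, 0, -0.03, 0, 0, 0],
    [0, 0, -0.065, 0, 0, 0],
    [0, 0, -0.065, 0, 0, 0],
    [0.03, 0, -0.065, 0, 0, 0],
    [0.05, -0.001, -0.065, 0, 0, 0],
    [0.05, -0.001, -0.065, 0, 0, 0],
    [0.05, -0.001, -0.065, 0, 0, 0],
    [0.05, -0.001, -0.065, 0, 0, 0]
  ],
  "grip": 0.5
}}

```text
time: 4.95
position: [0.6364, 0.1412, 0.1286]
eef_rot: [2.462, 1.951, -0.001]
ft_force: [-0.4, 0.2, -0.3]
opening: 0.0464
finger_force: 0.0
```

Run:
```python
from h import *
import cv2
s=observe();c=optics.calibration("wrist");print(s["position"],s["opening"],s["ft_force"])
print("pin",proj(c,[.637,.142,.074]),"tip",proj(c,s["position"]-[0,0,.019]))
a=optics.grab_frame("wrist")[:,:,::-1];b=optics.grab_frame("top")[110:230,220:340,::-1]
cv2.imwrite("pics/e.png",cv2.hconcat([cv2.resize(a,(500,375)),cv2.resize(b,(300,375),interpolation=2)]))
```

```text
[0.63639508 0.1411747  0.12857039] 0.046416097614714366 [-0.36901857  0.216232   -0.29118155]
pin (np.float64(280.65331070912583), np.float64(220.3375749304479)) tip (np.float64(280.05320781277743), np.float64(238.32032228016317))
```

View pics/e.png

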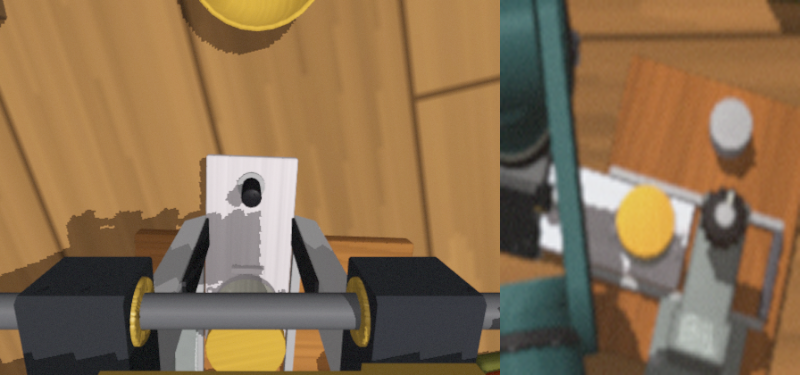

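The pin top shows at wrist pixel (282,224), as predicted, and sits centred between the fingers. I'll descend and grip.

Emit:
{"method": "servo_tool", "body": {
  "deltas": [
    [0.0, 0, 0.02, 0, 0, 0],
    [0.0, 0, 0.04, 0, 0, 0],
    [0.0, 0, 0.065, 0, 0, 0],
    [0.0, 0, 0.065, 0, 0, 0],
    [0.0, 0, 0.065, 0, 0, 0]
  ]
}}

```text
time: 5.47
position: [0.6351, 0.1406, 0.0621]
eef_rot: [-2.462, -1.948, 0.006]
ft_force: [0.8, 0.0, -0.3]
opening: 0.0472
finger_force: 0.0
```

Emit:
{"method": "servo_tool", "body": {
  "deltas": [
    [0, 0, 0, 0, 0, 0],
    [0, 0, 0, 0, 0, 0],
    [0, 0, 0, 0, 0, 0],
    [0, 0, 0, 0, 0, 0],
    [0, 0, 0, 0, 0, 0],
    [0, 0, 0, 0, 0, 0]
  ],
  "grip": 1,
  "newtons": 15
}}

```text
time: 5.97
position: [0.6368, 0.1417, 0.0645]
eef_rot: [2.462, 1.95, 0.001]
ft_force: [0.6, 0.0, 0.5]
opening: 0.0101
finger_force: 0.0
```

Emit:
{"method": "servo_tool", "body": {
  "deltas": [
    [0, 0, 0, 0, 0, 0],
    [0, 0, 0, 0, 0, 0],
    [0, 0, 0, 0, 0, 0]
  ]
}}

```text
time: 6.22
position: [0.6365, 0.1416, 0.0638]
eef_rot: [-2.463, -1.951, 0.0]
ft_force: [-0.1, 0.0, 0.5]
opening: 0.0006
finger_force: 0.0
```

Run:
```python
from h import *
import cv2
s=observe();c=optics.calibration("wrist");print(s["position"],s["opening"],s["ft_force"],s["finger_force"])
print("pin",proj(c,[.637,.142,.074]),"tip",proj(c,s["position"]-[0,0,.019]))
a=optics.grab_frame("wrist")[100:400,130:430,::-1];b=optics.grab_frame("scene")[180:300,200:320,::-1]
cv2.imwrite("pics/f.png",cv2.hconcat([cv2.resize(a,(400,400)),cv2.resize(b,(400,400),interpolation=2)]))
```

```text
[0.63649508 0.14162875 0.0638366 ] 0.0006443014065872039 [-0.09880356  0.01426045  0.50287004] 0.0
pin (np.float64(280.8722640249679), np.float64(255.5676173263728)) tip (np.float64(280.0720946120867), np.float64(238.38055899078054))
```

View pics/f.png

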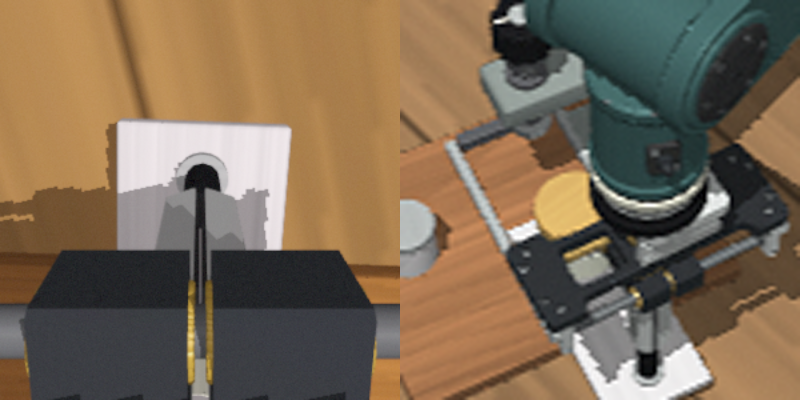

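Run:
```python
from h import *
sc=optics.calibration("scene");c=optics.calibration("wrist");p=observe()["position"]
for z in(.034,.045,.074,.1): print(z,np.round(proj(c,[.637,.142,z])),(np.array(proj(sc,[.637,.142,z]))-[200,180])/.3+[400,0])
print((np.array(proj(sc,p-[0,0,.019]))-[200,180])/.3+[400,0])
print("base wrist",ray(c,130+200*.75,100+175*.75,.034),"base scene",ray(sc,200+248*.3,180+374*.3,.034))
print("carriage edge corners wrist",ray(c,130+117*.75,100+122*.75,.030),ray(c,130+291*.75,100+127*.75,.030))
print("scene corners",ray(sc,200+(712-400)*.3,180+381*.3,.030))
```

```text
0.034 [281. 232.] [646.21268896 369.73866403]
0.045 [281. 238.] [646.21547374 362.18985308]
0.074 [281. 256.] [646.2229976  341.79467882]
0.1 [281. 277.] [646.22997703 322.87533229]
[646.37983537 361.57558738]
base wrist [0.63667632 0.14259532 0.034     ] base scene [0.63840511 0.14546102 0.034     ]
carriage edge corners wrist [0.60543452 0.1744731  0.03      ] [0.68192151 0.15418063 0.03      ]
scene corners [0.60651135 0.17941835 0.03      ]
```

The fingers appear to end above the pin: the whole pin shows below them in the scene view, and they closed and passed over it without any force. So the tips are probably higher than the TCP figure implies. I'll test this by touching down gently on the pin top.

Emit:
{"method": "servo_tool", "body": {
  "deltas": [
    [0, 0, 0.002, 0, 0, 0],
    [0, 0, 0.002, 0, 0, 0],
    [0, 0, 0.004, 0, 0, 0],
    [0, 0, 0.004, 0, 0, 0]
  ]
}}

```text
time: 6.65
position: [0.6367, 0.1416, 0.0636]
eef_rot: [2.462, 1.95, 0.002]
ft_force: [-5.3, -1.0, 12.0]
opening: 0.0003
finger_force: 5.7
```

Run:
```python
from h import *
import cv2
s=observe();print(s["position"],s["ft_force"],ctrl.finger_overhang,[a for a in dir(ctrl) if a[0]!='_'])
c=optics.calibration("wrist");print(c["cx"],c["cy"])
b=optics.grab_frame("scene")[230:310,235:315,::-1]
a=optics.grab_frame("wrist")[200:300,230:330,::-1]
cv2.imwrite("pics/g.png",cv2.hconcat([cv2.resize(a,(400,400),interpolation=2),cv2.resize(b,(400,400),interpolation=2)]))
```

```text
[0.63669269 0.14164953 0.06358713] [-5.28500621 -0.96542468 12.01092106] 0.019 ['PlanningError', 'finger_overhang', 'job_done']
279.8340403028036 210.22550332039734
```

View pics/g.png

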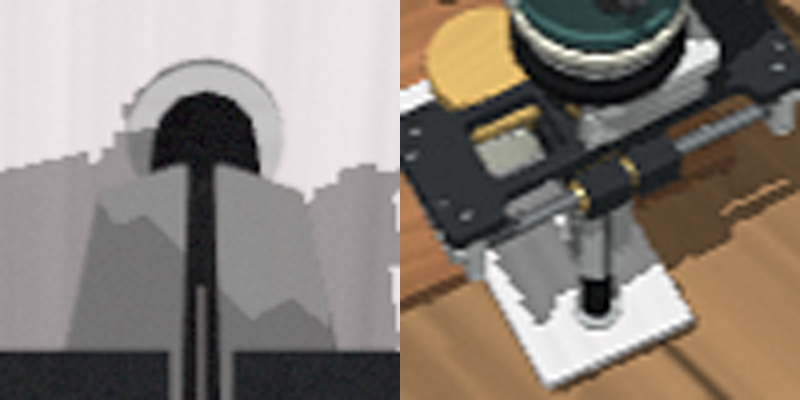

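Contact confirmed: 12 N upward with the reported z at 0.0636, so the real fingertips are about 10 mm above the reported TCP, not 19 mm below it. From here I use tip z ≈ reported z + 0.0105. I'll lift, open, lower properly and grip the pin.

Emit:
{"method": "servo_tool", "body": {
  "deltas": [
    [0, 0, -0.012, 0, 0, 0],
    [0, 0, -0.012, 0, 0, 0],
    [0, 0, -0.012, 0, 0, 0],
    [0, 0, -0.012, 0, 0, 0],
    [0, 0, -0.012, 0, 0, 0],
    [0, 0, -0.012, 0, 0, 0]
  ],
  "grip": 0.5
}}

```text
time: 7.25
position: [0.6361, 0.1415, 0.0709]
eef_rot: [-2.462, -1.95, 0.002]
ft_force: [-0.8, -0.1, -0.5]
opening: 0.0369
finger_force: 0.0
```

Emit:
{"method": "servo_tool", "body": {
  "deltas": [
    [0, 0, 0.01, 0, 0, 0],
    [0, 0, 0.02, 0, 0, 0],
    [0, 0, 0.03, 0, 0, 0],
    [0, 0, 0.035, 0, 0, 0],
    [0, 0, 0.035, 0, 0, 0]
  ]
}}

```text
time: 7.67
position: [0.6347, 0.1413, 0.0336]
eef_rot: [-2.461, -1.949, 0.007]
ft_force: [-0.8, 0.1, -0.6]
opening: 0.0471
finger_force: 0.0
```

Emit:
{"method": "servo_tool", "body": {
  "deltas": [
    [0, 0, 0, 0, 0, 0],
    [0, 0, 0, 0, 0, 0],
    [0, 0, 0, 0, 0, 0],
    [0, 0, 0, 0, 0, 0],
    [0, 0, 0, 0, 0, 0],
    [0, 0, 0, 0, 0, 0]
  ],
  "grip": 1,
  "newtons": 10
}}

```text
time: 8.17
position: [0.6374, 0.1415, 0.0376]
eef_rot: [2.462, 1.95, 0.003]
ft_force: [1.5, -1.0, 0.0]
opening: 0.0155
finger_force: 10.0
```

The pin is gripped (opening 15.5 mm). Pushing the carriage in.

Emit:
{"method": "servo_tool", "body": {
  "deltas": [
    [-0.005, 0, 0, 0, 0, 0],
    [-0.012, 0, 0, 0, 0, 0],
    [-0.019, 0, 0, 0, 0, 0],
    [-0.026, 0, 0, 0, 0, 0],
    [-0.033, 0, 0, 0, 0, 0],
    [-0.04, 0, 0, 0, 0, 0],
    [-0.047, 0, 0, 0, 0, 0],
    [-0.054, 0, 0, 0, 0, 0],
    [-0.06, 0, 0, 0, 0, 0],
    [-0.065, 0, 0, 0, 0, 0],
    [-0.068, 0, 0, 0, 0, 0],
    [-0.07, 0, 0, 0, 0, 0]
  ]
}}

```text
time: 9.17
position: [0.6185, 0.0731, 0.0375]
eef_rot: [-2.461, -1.948, 0.004]
ft_force: [-4.8, 4.4, 6.9]
opening: 0.0158
finger_force: 10.0
```

Emit:
{"method": "servo_tool", "body": {
  "deltas": [
    [-0.001, 0, 0, 0, 0, 0],
    [-0.002, 0, 0, 0, 0, 0],
    [-0.003, 0, 0, 0, 0, 0],
    [-0.004, 0, 0, 0, 0, 0],
    [-0.005, 0, 0, 0, 0, 0]
  ]
}}

```text
time: 9.58
position: [0.6173, 0.0687, 0.0374]
eef_rot: [-2.46, -1.949, 0.004]
ft_force: [-5.3, 5.0, 7.6]
opening: 0.0157
finger_force: 10.0
```

Emit:
{"method": "servo_tool", "body": {
  "deltas": [
    [-0.001, -0.0005, 0, 0, 0, 0],
    [-0.002, -0.001, 0, 0, 0, 0],
    [-0.003, -0.001, 0, 0, 0, 0],
    [-0.004, -0.001, 0, 0, 0, 0]
  ]
}}

```text
time: 9.92
position: [0.6162, 0.0647, 0.0375]
eef_rot: [-2.461, -1.949, 0.002]
ft_force: [-3.5, 4.0, 6.1]
opening: 0.0156
finger_force: 10.0
```

Emit:
{"method": "servo_tool", "body": {
  "deltas": [
    [-0.001, 0, 0, 0, 0, 0],
    [-0.002, 0, 0, 0, 0, 0],
    [-0.003, 0, 0, 0, 0, 0],
    [-0.003, 0, 0, 0, 0, 0]
  ]
}}

```text
time: 10.25
position: [0.6161, 0.0644, 0.0375]
eef_rot: [-2.459, -1.948, -0.005]
ft_force: [-1.8, 9.2, 4.3]
opening: 0.0159
finger_force: 10.0
```

Emit:
{"method": "servo_tool", "body": {
  "deltas": [
    [-0.001, 0, 0, 0, 0, 0],
    [-0.002, 0, 0, 0, 0, 0],
    [-0.002, 0, 0, 0, 0, 0],
    [-0.002, 0, 0, 0, 0, 0]
  ]
}}

```text
time: 10.58
position: [0.616, 0.0638, 0.0374]
eef_rot: [-2.457, -1.948, -0.007]
ft_force: [0.7, 12.3, 4.0]
opening: 0.0159
finger_force: 10.0
```

The carriage is at its stop: position steady and force risen to 12 N. I'll release, lift clear of the knob, and turn toward the starting yaw.

Emit:
{"method": "servo_tool", "body": {
  "deltas": [
    [0.003, 0, 0, 0, 0, 0],
    [0.003, 0, 0, 0, 0, 0],
    [0.003, 0, 0, 0, 0, 0],
    [0.003, 0, 0, 0, 0, 0],
    [0.003, 0, -0.03, 0, 0, 0],
    [0.003, 0, -0.07, 0, 0, 0],
    [0.003, 0, -0.11, 0, 0, 0],
    [0.003, 0, -0.15, 0, 0, 0],
    [0.003, 0, -0.19, 0, 0, 0],
    [0.003, 0, -0.215, 0, 0, 0],
    [0.003, 0, -0.215, 0, 0, 0],
    [0.003, 0, -0.215, 0, 0, 0]
  ],
  "grip": 0.2
}}

```text
time: 11.58
position: [0.6179, 0.0621, 0.2541]
eef_rot: [2.461, 1.947, 0.005]
ft_force: [-0.3, 0.2, -0.6]
opening: 0.0749
finger_force: 0.0
```

Run:
```python
from h import *
import cv2
s=observe();print(s["position"],s["ft_force"].round(1),s["ft_torque"].round(3),s["qpos"].round(2),s["opening"])
c=optics.calibration("wrist");im=optics.grab_frame("wrist")[:,:,::-1]
print("knobtop pred",proj(c,[.586,-.047,.226]),proj(c,[.616,.064,.074]))
print([(np.round(d["bbox"]).tolist(),round(d["confidence"],2)) for d in finder.spot_in("wrist","knob")[:2]])
t=optics.grab_frame("top")[110:230,220:340,::-1]
for n in("knob","lid_top"):print(n,[(np.round(d["bbox"],1).tolist(),round(d["confidence"],2)) for d in finder.spot_in("top",n)[:2]])
cv2.imwrite("pics/h.png",cv2.hconcat([cv2.resize(im,(500,375)),cv2.resize(t,(300,375),interpolation=2)]))
```

```text
[0.61787855 0.06210587 0.25405003] [-0.3  0.2 -0.6] [-0.053  0.087 -0.012] [ 0.01  0.24  1.08 -0.    1.82  0.24] 0.07492661060110936
knobtop pred (np.float64(270.9700683029254), np.float64(393.2645196466079)) (np.float64(276.9616145999049), np.float64(186.15784921369274))
[([272.0, 392.0, 65.0, 48.0], 0.96)]
knob [([308.6, 180.3, 21.5, 22.2], 0.75)]
lid_top [([452.5, 191.9, 39.3, 32.0], 0.39)]
```

View pics/h.png

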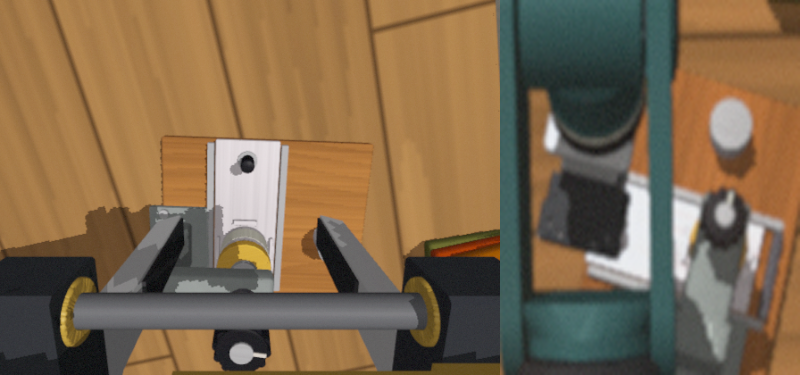

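Wrist view: the knob top is at (270,395), as predicted, and the tin is under the press. So the axis is about (0.586, -0.047). I'll move over it while turning back to the starting yaw.

Emit:
{"method": "servo_tool", "body": {
  "deltas": [
    [-0.01, 0, 0, 0, 0, -0.12],
    [-0.02, -0.001, 0, 0, 0, -0.24],
    [-0.03, -0.001, 0, 0, 0, -0.36],
    [-0.04, -0.001, 0, 0, 0, -0.48],
    [-0.05, -0.002, 0, 0, 0, -0.6],
    [-0.06, -0.002, 0, 0, 0, -0.72],
    [-0.07, -0.003, 0, 0, 0, -0.84],
    [-0.08, -0.003, 0, 0, 0, -0.96],
    [-0.09, -0.003, 0, 0, 0, -1.08],
    [-0.1, -0.004, 0, 0, 0, -1.2],
    [-0.11, -0.004, 0, 0, 0, -1.32],
    [-0.1136, -0.0044, 0, 0, 0, -1.44]
  ]
}}

```text
time: 12.83
position: [0.5859, -0.0478, 0.2501]
eef_rot: [-0.558, -3.089, 0.001]
ft_force: [0.6, 0.1, 0.1]
opening: 0.0751
finger_force: 0.0
```

Emit:
{"method": "servo_tool", "body": {
  "deltas": [
    [0, 0, 0, 0, 0, -0.12],
    [0, 0, 0, 0, 0, -0.24],
    [0, 0, 0, 0, 0, -0.36],
    [0, 0, 0, 0, 0, -0.48],
    [0, 0, 0, 0, 0, -0.6],
    [0, 0, 0, 0, 0, -0.72],
    [0, 0, 0, 0, 0, -0.72],
    [0, 0, 0, 0, 0, -0.72]
  ]
}}

```text
time: 13.5
position: [0.5863, -0.0466, 0.2505]
eef_rot: [0.555, -3.09, -0.001]
ft_force: [-0.6, 0.6, 0.0]
opening: 0.0749
finger_force: 0.0
```

Run:
```python
from h import *
s=observe();print(s["position"],s["ft_force"].round(1),s["ft_torque"].round(3),s["qpos"].round(2),s["opening"])
print(todelta([.586,-.047,.1895],s["eef_rot"]))
print(todelta([.586,-.047,.1895],[0,0,0]) and R.from_rotvec(s["eef_rot"]).as_matrix().round(3))
```

```text
[ 0.58628434 -0.04656176  0.25051808] [-0.6  0.6  0. ] [ 0.013  0.05  -0.056] [-0.18  0.17  1.17  0.    1.8  -2.1 ] 0.07488810765166509
(array([ 0.0003, -0.0004,  0.061 ]), array([0., 0., 0.]))
[[-0.938 -0.348 -0.002]
 [-0.348  0.938  0.   ]
 [ 0.002  0.001 -1.   ]]
```

Emit:
{"method": "servo_tool", "body": {
  "deltas": [
    [0, 0, 0.015, 0, 0, 0],
    [0, 0, 0.03, 0, 0, 0],
    [0, 0, 0.045, 0, 0, 0],
    [0, 0, 0.055, 0, 0, 0],
    [0, 0, 0.06, 0, 0, 0],
    [0, 0, 0.06, 0, 0, 0],
    [0, 0, 0.06, 0, 0, 0],
    [0, 0, 0.06, 0, 0, 0]
  ]
}}

```text
time: 14.17
position: [0.5872, -0.0467, 0.193]
eef_rot: [-0.559, 3.09, -0.001]
ft_force: [0.3, -0.2, 0.6]
opening: 0.075
finger_force: 0.0
```

Emit:
{"method": "servo_tool", "body": {
  "deltas": [
    [0, 0, 0, 0, 0, 0],
    [0, 0, 0, 0, 0, 0],
    [0, 0, 0, 0, 0, 0],
    [0, 0, 0, 0, 0, 0],
    [0, 0, 0, 0, 0, 0],
    [0, 0, 0, 0, 0, 0],
    [0, 0, 0, 0, 0, 0],
    [0, 0, 0, 0, 0, 0]
  ],
  "grip": 1,
  "newtons": 25
}}

```text
time: 14.83
position: [0.5866, -0.0462, 0.1919]
eef_rot: [0.56, -3.091, -0.001]
ft_force: [0.1, 1.3, 0.9]
opening: 0.0413
finger_force: 25.0
```

Run:
```python
from h import *
for i in range(1):
    s=observe();print(s["position"],s["ft_force"].round(1),s["ft_torque"].round(3),s["qpos"].round(3),s["opening"],s["finger_force"])
```

```text
[ 0.58662214 -0.04619568  0.19192134] [0.1 1.3 0.9] [ 0.354  0.145 -0.054] [-1.750e-01  1.740e-01  1.280e+00  1.000e-03  1.688e+00 -2.105e+00] 0.041333579257298095 24.996514320373535
```

The knob is gripped (41.3 mm opening, no side load). Now turning clockwise, with the hand moving down at the thread's pitch.

Emit:
{"method": "servo_tool", "body": {
  "deltas": [
    [0, 0, 0.0004, 0, 0, 0.08],
    [0, 0, 0.0008, 0, 0, 0.16],
    [0, 0, 0.0011, 0, 0, 0.24],
    [0, 0, 0.0015, 0, 0, 0.32],
    [0, 0, 0.0019, 0, 0, 0.4],
    [0, 0, 0.0023, 0, 0, 0.48],
    [0, 0, 0.0027, 0, 0, 0.56],
    [0, 0, 0.0031, 0, 0, 0.64],
    [0, 0, 0.0034, 0, 0, 0.72],
    [0, 0, 0.0038, 0, 0, 0.8]
  ]
}}

```text
time: 15.67
position: [0.5865, -0.0471, 0.1881]
eef_rot: [-0.695, -3.064, 0.002]
ft_force: [-0.9, -0.1, -0.5]
opening: 0.0412
finger_force: 25.0
```

```bash
cat > st.py <<'E'
from h import *
s=observe();print(s["position"].round(4),s["ft_force"].round(1),s["ft_torque"].round(3),s["qpos"].round(3),round(float(s["opening"]),4),s["finger_force"].round(1))
E
python3 st.py
```

```text
Traceback (most recent call last):
  File "st.py", line 2, in <module>
    s=observe();print(s["position"].round(4),s["ft_force"].round(1),s["ft_torque"].round(3),s["qpos"].round(3),round(float(s["opening"]),4),s["finger_force"].round(1))
                                                                                                                                            ^^^^^^^^^^^^^^^^^^^^^^^
AttributeError: 'float' object has no attribute 'round'
```

```bash
sed -i 's/s\["finger_force"\].round(1)/s["finger_force"]/; s/,round(float.*$/,s["time"])/' st.py; python3 st.py
```

```text
[ 0.5865 -0.0471  0.1881] [-0.9 -0.1 -0.5] [-0.105  0.167  0.057] [-1.760e-01  1.750e-01  1.287e+00 -1.000e-03  1.681e+00 -1.301e+00] 15.6667
```

Emit:
{"method": "servo_tool", "body": {
  "deltas": [
    [0, 0, 0.0004, 0, 0, 0.08],
    [0, 0, 0.0008, 0, 0, 0.16],
    [0, 0, 0.0011, 0, 0, 0.24],
    [0, 0, 0.0015, 0, 0, 0.32],
    [0, 0, 0.0019, 0, 0, 0.4]
  ]
}}

```text
time: 16.08
position: [0.5863, -0.0474, 0.1861]
eef_rot: [-1.29, -2.864, 0.003]
ft_force: [-1.0, -1.3, -0.2]
opening: 0.0416
finger_force: 25.0
```

```bash
python3 st.py
```

```text
[ 0.5863 -0.0474  0.1861] [-1.  -1.3 -0.2] [-0.228  0.357  0.088] [-0.176  0.175  1.29  -0.002  1.677 -0.901] 16.0833
```

Emit:
{"method": "servo_tool", "body": {
  "deltas": [
    [0, 0, 0.0004, 0, 0, 0.08],
    [0, 0, 0.0008, 0, 0, 0.16],
    [0, 0, 0.0011, 0, 0, 0.24],
    [0, 0, 0.0015, 0, 0, 0.32],
    [0, 0, 0.0019, 0, 0, 0.4]
  ]
}}

```text
time: 16.5
position: [0.5858, -0.0477, 0.1841]
eef_rot: [-1.833, -2.551, 0.004]
ft_force: [-2.5, -1.8, 0.7]
opening: 0.0415
finger_force: 25.0
```

```bash
python3 st.py
```

```text
[ 0.5858 -0.0477  0.1841] [-2.5 -1.8  0.7] [-0.355  0.535  0.144] [-0.176  0.175  1.294 -0.002  1.674 -0.501] 16.5
```

Emit:
{"method": "servo_tool", "body": {
  "deltas": [
    [0, 0, 0.0002, 0, 0, 0.05],
    [0, 0, 0.0005, 0, 0, 0.1]
  ]
}}

```text
time: 16.67
position: [0.5858, -0.0477, 0.1837]
eef_rot: [-1.956, -2.457, 0.005]
ft_force: [-2.5, -1.0, 0.6]
opening: 0.0414
finger_force: 25.0
```

```bash
python3 st.py
```

```text
[ 0.5858 -0.0477  0.1837] [-2.5 -1.   0.6] [-0.369  0.529  0.06 ] [-0.176  0.175  1.294 -0.002  1.674 -0.402] 16.6667
```

Emit:
{"method": "servo_tool", "body": {
  "deltas": [
    [0, 0, 0.0002, 0, 0, 0.05],
    [0, 0, 0.0005, 0, 0, 0.1]
  ]
}}

```text
time: 16.83
position: [0.5856, -0.0477, 0.1831]
eef_rot: [-2.077, -2.356, 0.005]
ft_force: [-3.8, -2.1, 0.8]
opening: 0.0414
finger_force: 25.0
```

```bash
python3 st.py
```

```text
[ 0.5856 -0.0477  0.1831] [-3.8 -2.1  0.8] [-0.376  0.609  0.126] [-0.176  0.175  1.295 -0.002  1.673 -0.303] 16.8333
```

Emit:
{"method": "servo_tool", "body": {
  "deltas": [
    [0, 0, 0.0002, 0, 0, 0.05]
  ]
}}

```text
time: 16.92
position: [0.5856, -0.0477, 0.1829]
eef_rot: [-2.135, -2.304, 0.005]
ft_force: [-4.0, -1.5, 1.1]
opening: 0.0414
finger_force: 25.0
```

```bash
python3 st.py
```

```text
[ 0.5856 -0.0477  0.1829] [-4.  -1.5  1.1] [-0.377  0.665  0.091] [-0.176  0.175  1.296 -0.002  1.673 -0.253] 16.9167
```

Emit:
{"method": "servo_tool", "body": {
  "deltas": [
    [0, 0, 0.0003, 0, 0, 0.05]
  ]
}}

```text
time: 17.0
position: [0.5855, -0.0477, 0.1826]
eef_rot: [-2.192, -2.25, 0.005]
ft_force: [-3.7, -2.2, 1.0]
opening: 0.0418
finger_force: 25.0
```

```bash
python3 st.py
```

```text
[ 0.5855 -0.0477  0.1826] [-3.7 -2.2  1. ] [-0.378  0.628  0.191] [-0.176  0.176  1.296 -0.002  1.672 -0.202] 17.0
```

Emit:
{"method": "servo_tool", "body": {
  "deltas": [
    [0, 0, 0.0002, 0, 0, 0.05]
  ]
}}

```text
time: 17.08
position: [0.5855, -0.0477, 0.1824]
eef_rot: [-2.247, -2.194, 0.005]
ft_force: [-1.3, -1.5, 1.8]
opening: 0.0415
finger_force: 25.0
```

```bash
python3 st.py
```

```text
[ 0.5855 -0.0477  0.1824] [-1.3 -1.5  1.8] [-0.343  0.679  0.132] [-0.176  0.176  1.297 -0.002  1.672 -0.152] 17.0833
```

Emit:
{"method": "servo_tool", "body": {
  "deltas": [
    [0, 0, 0.0002, 0, 0, 0.05]
  ]
}}

```text
time: 17.17
position: [0.5854, -0.0477, 0.1822]
eef_rot: [-2.302, -2.137, 0.006]
ft_force: [-3.2, -1.9, 0.2]
opening: 0.0413
finger_force: 25.0
```

```bash
python3 st.py
```

```text
[ 0.5854 -0.0477  0.1822] [-3.2 -1.9  0.2] [-0.31   0.717  0.06 ] [-0.176  0.176  1.297 -0.002  1.672 -0.102] 17.1667
```

```bash
cat > st.py <<'E'
from h import *
s=observe();print("z",s["position"][2].round(4),"fz",s["ft_force"][2].round(1),"tz",s["ft_torque"][2].round(3),"j6",s["joint_efforts"][5].round(3),"q6",s["qpos"][5].round(3),s["time"])
E
python3 st.py
```

```text
z 0.1822 fz 0.2 tz 0.06 j6 -0.36 q6 -0.102 17.1667
```

Emit:
{"method": "servo_tool", "body": {
  "deltas": [
    [0, 0, 0.0002, 0, 0, 0.05]
  ]
}}

```text
time: 17.25
position: [0.5853, -0.0477, 0.1819]
eef_rot: [-2.354, -2.079, 0.006]
ft_force: [-2.9, -1.5, 1.1]
opening: 0.0416
finger_force: 25.0
```

```bash
python3 st.py
```

```text
z 0.1819 fz 1.1 tz 0.101 j6 -0.36 q6 -0.053 17.25
```

Emit:
{"method": "servo_tool", "body": {
  "deltas": [
    [0, 0, 0.0003, 0, 0, 0.05]
  ]
}}

```text
time: 17.33
position: [0.5853, -0.0477, 0.1817]
eef_rot: [-2.405, -2.019, 0.006]
ft_force: [-3.9, -1.7, 0.7]
opening: 0.0415
finger_force: 25.0
```

```bash
python3 st.py
```

```text
z 0.1817 fz 0.7 tz 0.132 j6 -0.361 q6 -0.003 17.3333
```

Emit:
{"method": "servo_tool", "body": {
  "deltas": [
    [0, 0, 0.0002, 0, 0, 0.05]
  ]
}}

```text
time: 17.42
position: [0.5852, -0.0477, 0.1814]
eef_rot: [-2.455, -1.959, 0.006]
ft_force: [-2.6, -1.7, 0.8]
opening: 0.0417
finger_force: 25.0
```

```bash
python3 st.py
```

```text
z 0.1814 fz 0.8 tz 0.096 j6 -0.355 q6 0.047 17.4167
```

Emit:
{"method": "servo_tool", "body": {
  "deltas": [
    [0, 0, 0.0002, 0, 0, 0.05]
  ]
}}

```text
time: 17.5
position: [0.5852, -0.0477, 0.1812]
eef_rot: [-2.503, -1.897, 0.006]
ft_force: [-3.7, -1.8, 1.3]
opening: 0.0413
finger_force: 25.0
```

```bash
python3 st.py
```

```text
z 0.1812 fz 1.3 tz 0.155 j6 -0.339 q6 0.097 17.5
```

j6 effort is a much cleaner signal. It sits on the plateau at -0.36 (about 12 N), so 30 N should read about -0.445.

Emit:
{"method": "servo_tool", "body": {
  "deltas": [
    [0, 0, 0.0003, 0, 0, 0.05]
  ]
}}

```text
time: 17.58
position: [0.5852, -0.0476, 0.1809]
eef_rot: [-2.55, -1.834, 0.006]
ft_force: [-3.9, -0.8, 1.0]
opening: 0.0414
finger_force: 25.0
```

```bash
python3 st.py
```

```text
z 0.1809 fz 1.0 tz 0.182 j6 -0.325 q6 0.147 17.5833
```

Emit:
{"method": "servo_tool", "body": {
  "deltas": [
    [0, 0, 0.0003, 0, 0, 0.05]
  ]
}}

```text
time: 17.67
position: [0.5851, -0.0476, 0.1806]
eef_rot: [-2.595, -1.769, 0.007]
ft_force: [-3.8, -1.8, 1.3]
opening: 0.0414
finger_force: 25.0
```

```bash
python3 st.py
```

```text
z 0.1806 fz 1.3 tz 0.124 j6 -0.311 q6 0.197 17.6667
```

Emit:
{"method": "servo_tool", "body": {
  "deltas": [
    [0, 0, 0.0002, 0, 0, 0.05]
  ]
}}

```text
time: 17.75
position: [0.585, -0.0475, 0.1804]
eef_rot: [-2.638, -1.704, 0.007]
ft_force: [-3.8, -1.3, 1.6]
opening: 0.0415
finger_force: 25.0
```

```bash
python3 st.py
```

```text
z 0.1804 fz 1.6 tz 0.2 j6 -0.296 q6 0.247 17.75
```

Emit:
{"method": "servo_tool", "body": {
  "deltas": [
    [0, 0, 0.0003, 0, 0, 0.05]
  ]
}}

```text
time: 17.83
position: [0.585, -0.0475, 0.1802]
eef_rot: [-2.68, -1.638, 0.007]
ft_force: [-3.8, -1.7, 1.0]
opening: 0.0418
finger_force: 25.0
```

```bash
python3 st.py
```

```text
z 0.1802 fz 1.0 tz 0.191 j6 -0.282 q6 0.297 17.8333
```

Load has ramped since q6≈0.06: j6 is up 0.078 N m and the wrist moment agrees, which puts it at about 28 N. I'll add a touch and hold.

Emit:
{"method": "servo_tool", "body": {
  "deltas": [
    [0, 0, 0.0001, 0, 0, 0.02],
    [0, 0, 0.0001, 0, 0, 0.02],
    [0, 0, 0.0001, 0, 0, 0.02],
    [0, 0, 0.0001, 0, 0, 0.02],
    [0, 0, 0.0001, 0, 0, 0.02],
    [0, 0, 0.0001, 0, 0, 0.02]
  ]
}}

```text
time: 18.33
position: [0.585, -0.0475, 0.18]
eef_rot: [-2.694, -1.614, 0.007]
ft_force: [-5.8, -1.8, 0.8]
opening: 0.0415
finger_force: 25.0
```

```bash
python3 st.py
```

```text
z 0.18 fz 0.8 tz 0.115 j6 0.144 q6 0.315 18.3333
```

Held at about 30 N for 0.5 s: the ramp of 0.26 rad × 71 N/rad on top of 12 N gives 30 N, and the screw height fits the lid being home. Now backing off.

Emit:
{"method": "servo_tool", "body": {
  "deltas": [
    [0, 0, -0.0005, 0, 0, -0.1],
    [0, 0, -0.001, 0, 0, -0.2],
    [0, 0, -0.0014, 0, 0, -0.3],
    [0, 0, -0.0019, 0, 0, -0.4],
    [0, 0, -0.0024, 0, 0, -0.5],
    [0, 0, -0.0029, 0, 0, -0.6],
    [0, 0, -0.0033, 0, 0, -0.7],
    [0, 0, -0.0038, 0, 0, -0.8],
    [0, 0, -0.0043, 0, 0, -0.9],
    [0, 0, -0.0048, 0, 0, -1.0],
    [0, 0, -0.0052, 0, 0, -1.1],
    [0, 0, -0.0057, 0, 0, -1.2]
  ]
}}

```text
time: 19.33
position: [0.5863, -0.0474, 0.1859]
eef_rot: [-1.306, -2.857, 0.003]
ft_force: [-2.2, -1.2, 1.3]
opening: 0.0413
finger_force: 25.0
```

```bash
python3 st.py
```

```text
z 0.1859 fz 1.3 tz -0.103 j6 0.856 q6 -0.89 19.3333
```

Emit:
{"method": "servo_tool", "body": {
  "deltas": [
    [0, 0, -0.0004, 0, 0, -0.08],
    [0, 0, -0.0008, 0, 0, -0.16],
    [0, 0, -0.0011, 0, 0, -0.24],
    [0, 0, -0.0015, 0, 0, -0.32],
    [0, 0, -0.0015, 0, 0, -0.32],
    [0, 0, -0.0015, 0, 0, -0.32],
    [0, 0, -0.0015, 0, 0, -0.32]
  ]
}}

```text
time: 19.92
position: [0.5865, -0.0472, 0.1874]
eef_rot: [-0.843, -3.026, 0.002]
ft_force: [-2.4, -2.0, 0.7]
opening: 0.0417
finger_force: 25.0
```

```bash
python3 st.py
```

```text
z 0.1874 fz 0.7 tz 0.058 j6 0.071 q6 -1.203 19.9167
```

Back 1.5 rad, so the foot is about 5 mm clear. Releasing and lifting.

Emit:
{"method": "servo_tool", "body": {
  "deltas": [
    [0, 0, 0, 0, 0, 0],
    [0, 0, 0, 0, 0, 0],
    [0, 0, 0, 0, 0, 0],
    [0, 0, 0, 0, 0, 0],
    [0, 0, 0, 0, 0, 0],
    [0, 0, 0, 0, 0, 0],
    [0, 0, -0.01, 0, 0, 0],
    [0, 0, -0.03, 0, 0, 0],
    [0, 0, -0.06, 0, 0, 0],
    [0, 0, -0.09, 0, 0, 0],
    [0, 0, -0.12, 0, 0, 0],
    [0, 0, -0.12, 0, 0, 0]
  ],
  "grip": 0.2
}}

```text
time: 20.92
position: [0.5887, -0.0469, 0.3164]
eef_rot: [0.837, 3.014, 0.002]
ft_force: [-1.1, 0.8, 1.5]
opening: 0.0755
finger_force: 0.0
```

Emit:
{"method": "servo_tool", "body": {
  "deltas": [
    [-0.04, 0, 0, 0, 0, 0],
    [-0.08, 0, 0, 0, 0, 0],
    [-0.12, 0, 0, 0, 0, 0],
    [-0.12, 0, 0, 0, 0, 0],
    [-0.12, 0, 0, 0, 0, 0]
  ]
}}

```text
time: 21.33
position: [0.6908, -0.1098, 0.3015]
eef_rot: [-0.841, -3.018, 0.0]
ft_force: [-1.1, 0.1, 0.2]
opening: 0.0751
finger_force: 0.0
```

Run:
```python
from h import *
import cv2
s=observe();print(s["position"],s["ft_force"].round(1))
a=optics.grab_frame("scene")[160:310,170:320,::-1];b=optics.grab_frame("top")[110:230,220:340,::-1]
cv2.imwrite("pics/i.png",cv2.hconcat([cv2.resize(a,(400,400),interpolation=2),cv2.resize(b,(400,400),interpolation=2)]))
```

```text
[ 0.69082227 -0.10983063  0.30147807] [-1.1  0.1  0.2]
```

View pics/i.png

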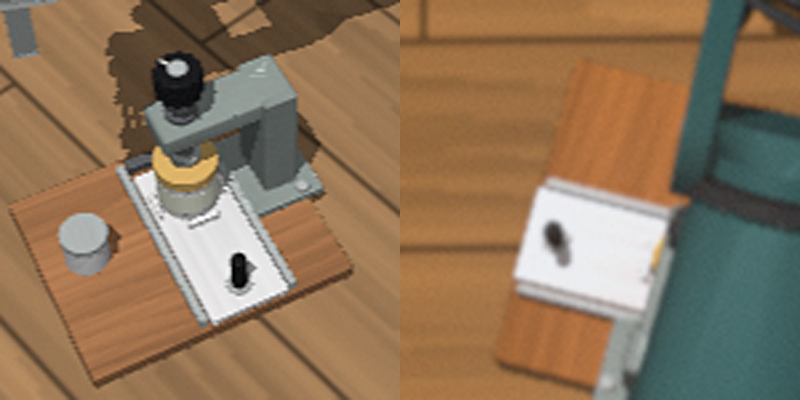

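The scene view shows the tin upright under the press, the carriage in, the spare tin in place at crop (85,240), and the hand clear. Handing in.

```bash
python3 -c "
from plant import ctrl
print(ctrl.job_done())"
```

```text
the job is handed in; nothing more can be done
None
```

I handed the job in at about 21 s: the carriage is fully in, the lid was pressed home at an estimated 30 N (worked out from joint and wrist torque, not measured directly), the foot is backed off clear of the lid, and the hand has let go; no verdict was shown.

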